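Check the bench photometer with its check cuvette

TASK

Do the photometer's daily check before the blood samples: first turn the filter dial on top of it until its white pointer line stands at the long index line, then take the tall check cuvette out of the stand by its two frosted faces only (fingers never on its clear windows), lower it upright into the photometer's cuvette well with the clear windows square to the light path between the two barrels, and press it down against the sprung shutter as far as it goes. The shutter springs back when released, so finish while still gripping the cuvette and holding it down, with the dial still at the line; leave the two short cuvettes and everything else on the worktop where they are.

Things in the scene. Friction and masses are not known exactly. Their poses are not given: they have to be found in the camera images.
- photometer: bench photometer, fixed: white case 165 (x) x 250 (y) x 44 mm high. Origin on the table under its centre; x to its back, y left, z up. On it, along y: filter housing (104 x 100, top at z=85, centre x=12, y=-62 mm) with the dial on top, barrel, black cuvette holder (46 x 42, top z=85), barrel, detector box (64 x 40, top z=89, centre x=8, y=98). The light path runs along y through the well at z=68
- well_mouth (a point): centre of the square mouth of the cuvette well, level with the holder's flat top, 85 mm above the table; at x=0, y=35 mm on the photometer, axes as the photometer's. Well 15 x 15 mm, widened by a 3 mm chamfer to 21 mm at the top, sides along x and y. The cuvette's clear windows must face along the photometer's y (frosted faces to its front and back)
- shutter (a joint): sprung shutter, a 14 mm square aluminium block whose top is the floor of the well; in m: 0 = up (top 9 mm below the well mouth, beam blocked), grows as it is pressed down, stop at 0.014 (top 23 mm below the mouth, beam open). Takes about 2.5 N at first, 4 N at the stop; springs back up when released
- dial (a joint): filter dial, rad: 0 = white pointer line straight to the photometer's front (-x); positive = anticlockwise seen from above (pointer moves to the photometer's right, -y). The long index line with a small triangle is at +0.70; short ticks are 15 degrees apart. Range -1.4 to 1.4, starts between -0.65 and 0.15; light friction (0.05 N m), stays where it is left
- dial_grip (a point): on the dial's axis (photometer x=8, y=-62 mm), 107 mm above the table, at half height of the grip bar: black, 42 mm long, 12 thick, 24 high (top 119 mm above the table), on a round skirt 49 mm across whose top is 97 mm above the table. Bar and white pointer line (from axis to one end) lie along this point's x, the pointer end at -x; it turns with the dial
- stand: cuvette stand, fixed: white block 164 (x) x 44 (y) mm on a 170 x 50 mm grey foot, top 22 mm above the table. Origin on the table under its centre. Four square wells in a row along its x at -60, -20, 20, 60 mm (y=0), floor 6 mm above the table; three are taken, in any order: the check cuvette and two short ones
- check_cuvette: check cuvette, the tallest in the stand: solid glass in a frame, 12.5 x 12.5 x 58 mm, about 30 g, upright. Origin at the centre of its underside. Two frosted (milky) faces +-y, 12.5 mm apart, 9.5 wide; two clear windows +-x. In the stand its x lies along the stand's row (windows to the neighbours, frosted faces to the stand's long open sides), lowest 16 mm in the well
- check_cuvette_windows: the two clear windows of the check cuvette (its +-x faces, 9 mm wide, nearly its full height), fixed to it; same frame as the cuvette; never to be touched by the fingers
- short_cuvette_a: plain empty cuvette, 12.5 by 12.5 by 45 mm, in the stand; origin at the centre of its underside; leave
- short_cuvette_b: another just like it; leave
- vial_a: injection vial, 25 mm across, 52 mm tall, left of the photometer, origin at the centre of its underside; leave
- vial_b: injection vial, 25 mm across, 50 mm tall, right of the photometer; leave
- amber_vial: brown injection vial, 32 mm across, 62 mm tall, behind the photometer; leave
- syringe: capped syringe, 159 by 28 by 17 mm, lying left of the stand along its own y; leave
- needle_cap: needle cap, 40 by 12 mm, lying left of the stand; leave
- sample_cup: screw-cap sample cup, 60 mm across, 64 mm tall, on the right; leave

How it is judged:
By the outcome, as a careful person would: the job done as asked, in the order asked, and still so for the second after the job is handed in, while the arm keeps its last pose, push and grip.
It also fails if it takes over 51 s, if anything falls off the work surface, if the arm or the gripper's body presses on something with over 40 N, if the wrist force passes 120 N, or if a joint passes its speed limit or range.

ROBOT

A 6-joint arm with a two-finger parallel gripper is mounted at the origin on a cart in front of the work surface, level with it; the furniture and walls round the work are solid. World frame = base frame: x ahead of the robot, y to its left, z up, the work surface at z = 0. Lengths are in mm, angles in degrees, forces in N, time in s.
With the tool pointing down it reaches from about 350 to 850 mm from the base axis. Payload 8.1 kg.
Tool frame: the origin (TCP) lies between the finger pads; the fingertips stand 14 mm ahead of it and the grasp point (between the pads) lies 5 mm behind it; z points along the fingers, x is the direction in which the jaws open and shut, and the axes are right-handed (so a half turn about z gives the same grasp; the last joint's range is limited). The gripper opens to 85 mm and grips with 20 to 120 N. Pads are 22 mm wide; open, the fingers measure 114 mm over their backs; the gripper's body (76 mm by 85 mm) begins 54 mm behind the grasp point. The pads swing forward as they close: fully open they stand 13 mm farther back than shut.
Start: joints at [69.534, 7.471, 85.268, -0, 87.261, -4.893], TCP at [161.057, 577.984, 245.292] pointing down, gripper open.
Joint ranges: [-169.43, 169.43], [-51.17, 129.36], [1.28, 143.12], [-76.62, 256.62], [0, 156.53], [-152.29, 152.29]. Speed limits (degrees/s): [136.94, 136.94, 159.86, 180, 180, 180].

INTERFACE

Orientations are given as [roll, pitch, yaw] about the fixed x, y, z axes, in that order (R = Rz(yaw) Ry(pitch) Rx(roll)).
In Python, from bench import r, vision, job gives the robot as it stands.
- The arm moves only by the tool send_rows, never from a script. Its arguments are lists of equal length, an entry for each row: "dp": the shift along the world's x, y, z in mm, a list of three; "rot": the turn, a rotation vector about the world's x, y, z in rad, a list of three. In form: {"dp": [[tx, ty, tz], ...], "rot": [[wx, wy, wz], ...]}. A call has 1 to 5 rows; each row is the pose to reach, as a shift and turn from the pose commanded when the call began; what a row does not reach only later rows make up. A row lasts 1/8 s, in which the tool goes at most 62.5 mm and 10.7 degrees, less where a joint would pass 70% of its speed; a pose out of reach is approached as far as the arm can. A call with a gripper value outside its range is refused whole. "jaw" is the finger opening in mm, from 0 to 85.4, set as the call begins (left out, the last holds). The fingers move at their own pace and stop on an object; "force" is the grip in N (left out, the last holds). Time passes only in rows, so rows that repeat a pose let the fingers close. It gives the time, the measured TCP pose, the force and the opening at its end, in the units of the state.
- r.sense(): the state, without advancing time (a new reading comes with each control period).
- vision.snapshot(name): name is "scene" or "top" or "wrist"; returns a dict with "pixels" (480x640x3 uint8, red, green, blue), "depth" (480x640 float32, mm along the optical axis (not along the pixel's ray), 0 where there is no reading), "intrinsics" (3x3 intrinsics, pixels), "k1" (the pictures are not rectified: a ray, as slopes to the right and down, at radius r is drawn at 1 + k1 r^2 times it, then the intrinsics apply), "world_from_camera" (4x4, takes a point from camera to world coordinates); the wrist camera has in their place "T_tool_cam" (4x4, takes a point from camera to tool coordinates, whose origin is the TCP and whose axes are the tool frame's). Camera axes: x right, y down, z forward; pixel columns grow to the right and rows downward; lengths in mm; the calibration is good to about 2 mm. A picture is of the moment at which its call begins: read the wrist's pose just before it.
- job.hand_in(): hands the job in, once; it reports no verdict.
The state is a dict: "time": time; "joint_pos": joint angles; "qd": joint speeds; "joint_efforts": joint torques, N m; "tool_pos": TCP position; "tcp_rot": TCP orientation; "ft_force": force on the tool from outside, world axes, zero at the start; "wrist_torque": the same for the moment, N m; "finger_gap": finger opening in mm.
Only numpy, scipy, OpenCV 4.12 (cv2) and the standard library are available. Lean on these libraries where they do the work, as an engineer would, in place of code of your own. Each camera call takes 0.05 s, during which the arm holds its last target.

## Working session

There is one attempt and no reset: what is moved stays moved. The work goes in short steps, Python scripts to look and compute and a tool call to move; the robot and the scene stay as the last step left them, time stands still between calls to the robot, and variables do not carry over. Pictures are saved under pics/ and viewed, and the job is handed in when it is done.

Besides the shell and the picture viewer there is one more tool, called as name(argument=value, ...), one argument or row to a line, values as JSON. send_rows: Moves the arm, as the interface text tells. Its arguments: {"type":"object","properties":{"dp":{"type":"array"},"rot":{"type":"array"},"jaw":{"type":"number"},"force":{"type":"number"}},"required":["dp","rot"]}

```bash
mkdir -p pics; ls
cat > h.py <<'E'
import numpy as np, cv2, pickle
from bench import r, vision, job
def snap(n,fn):
    s=r.sense(); d=vision.snapshot(n); d['sense']=s
    pickle.dump(d,open(f'pics/{fn}.pkl','wb')); cv2.imwrite(f'pics/{fn}.png',d['pixels'][:,:,::-1]); return d
E
python3 - <<'E'
from h import *
for n in ['scene','top','wrist']:
    d=snap(n,n+'0'); print(n,d['intrinsics'].tolist(),d['k1'],np.round(d.get('world_from_camera',d.get('T_tool_cam')),3).tolist())
print(r.sense())
E
```

```text
pics
scene [[507.4655700103863, 0.0, 319.7914018737077], [0.0, 507.4655700103863, 233.63734761384592], [0.0, 0.0, 1.0]] 0.022150449320700434 [[-0.974, -0.13, 0.184, 343.067], [-0.225, 0.543, -0.809, 1037.164], [0.006, -0.83, -0.558, 795.527], [0.0, 0.0, 0.0, 1.0]]
top [[439.3253272140051, 0.0, 317.02621029991815], [0.0, 439.3253272140051, 242.7645854119932], [0.0, 0.0, 1.0]] -0.04336077858922832 [[-0.015, -0.978, 0.208, 290.25], [-1.0, 0.015, 0.001, -3.455], [-0.004, -0.208, -0.978, 1395.706], [0.0, 0.0, 0.0, 1.0]]
wrist [[407.75636736905386, 0.0, 315.23610284860274], [0.0, 407.75636736905386, 234.46659245167328], [0.0, 0.0, 1.0]] -0.05000321044983313 [[1.0, -0.001, -0.0, -0.428], [0.001, 0.958, 0.285, -72.447], [0.0, -0.285, 0.958, -128.193], [0.0, 0.0, 0.0, 1.0]]
{'time': 0.15, 'joint_pos': array([ 6.95355527e+01,  7.50773998e+00,  8.53151747e+01, -1.35612548e-03,
        8.72616508e+01, -4.89251080e+00]), 'qd': array([-0.03094854, -0.10334929, -0.10505218, -0.00817036, -0.052295  ,
        0.00501887]), 'joint_efforts': array([ 9.35384051e-04, -5.70065904e+01, -5.01157165e+01, -3.86233432e-04,
        9.73704475e-03,  5.38869881e-05]), 'tool_pos': array([160.90692554, 577.59900495, 244.45639779]), 'tcp_rot': array([-1.79994137e+02,  8.43729639e-02,  7.44281336e+01]), 'ft_force': array([ 0.67077643, -0.58604917,  1.05935946]), 'wrist_torque': array([-0.00410371,  0.01180886,  0.05222414]), 'finger_gap': 85.39509623519363}
```

View pics/scene0.png

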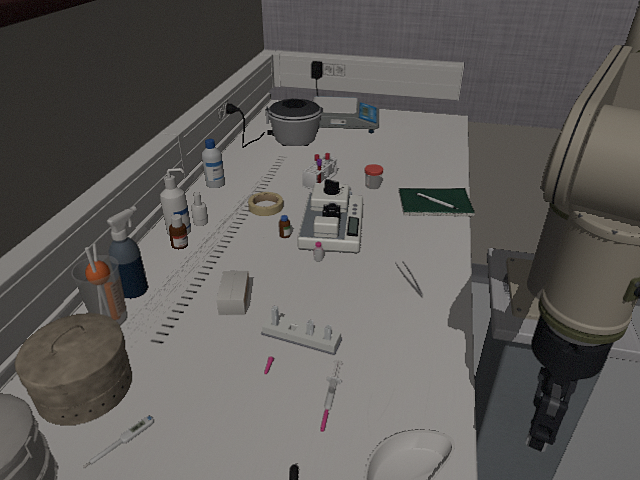

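View pics/top0.png

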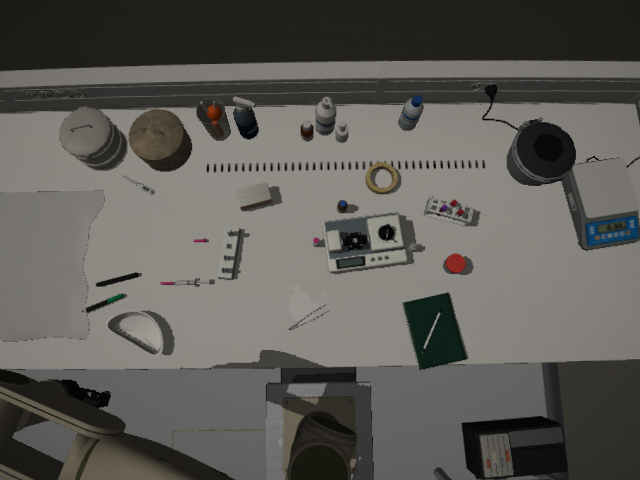

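View pics/wrist0.png

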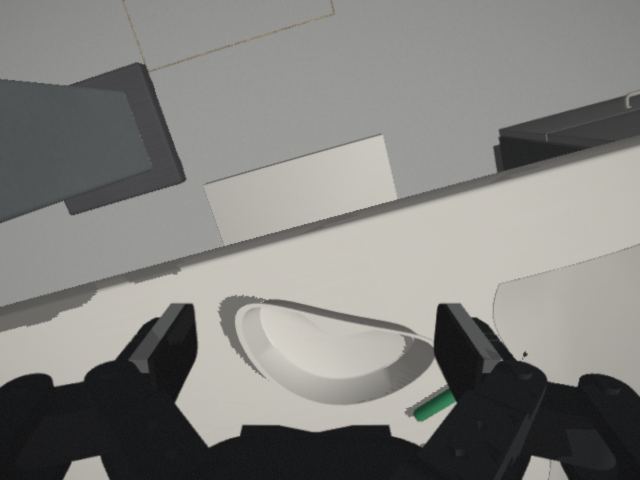

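```bash
cat >> h.py <<'E'
def load(fn): return pickle.load(open(f'pics/{fn}.pkl','rb'))
from scipy.spatial.transform import Rotation as Ro
def wfc(d):
    if 'world_from_camera' in d: return d['world_from_camera']
    s=d['sense']; T=np.eye(4); T[:3,:3]=Ro.from_euler('xyz',s['tcp_rot'],degrees=True).as_matrix(); T[:3,3]=s['tool_pos']
    return T@d['T_tool_cam']
def rays(d,px):
    K=d['intrinsics']; px=np.atleast_2d(np.array(px,float))
    q=(px-[K[0,2],K[1,2]])/[K[0,0],K[1,1]]; u=q.copy()
    for _ in range(20): u=q/(1+d['k1']*(u**2).sum(1,keepdims=True))
    return np.c_[u,np.ones(len(u))]
def atz(d,px,z):
    T=wfc(d); v=rays(d,px)@T[:3,:3].T; o=T[:3,3]; z=np.broadcast_to(z,len(v))
    return o+v*((z-o[2])/v[:,2])[:,None]
def proj(d,P):
    T=np.linalg.inv(wfc(d)); P=np.atleast_2d(P)@T[:3,:3].T+T[:3,3]
    u=P[:,:2]/P[:,2:]; u=u*(1+d['k1']*(u**2).sum(1,keepdims=True))
    K=d['intrinsics']; return u*[K[0,0],K[1,1]]+[K[0,2],K[1,2]]
def cloud(d):
    K=d['intrinsics']; h,w=d['depth'].shape; c,rr=np.meshgrid(np.arange(w),np.arange(h))
    v=rays(d,np.c_[c.ravel(),rr.ravel()])*d['depth'].ravel()[:,None]; T=wfc(d)
    return (v@T[:3,:3].T+T[:3,3]).reshape(h,w,3)
def crop(fn,x0,y0,x1,y1,k,out):
    im=cv2.imread(f'pics/{fn}.png')[y0:y1,x0:x1]
    cv2.imwrite(f'pics/{out}.png',cv2.resize(im,None,fx=k,fy=k,interpolation=cv2.INTER_CUBIC))
E
python3 - <<'E'
from h import *
crop('top0',305,190,425,290,6,'c1'); crop('top0',180,215,260,295,7,'c2')
d=load('top0'); print(atz(d,[[325,222],[400,213],[410,263],[330,272]],44)); print(atz(d,[[235,229],[228,278]],22))
E
```

```text
[[ 644.74134693  -28.93767311   44.        ]
 [ 670.73523327 -269.1039506    44.        ]
 [ 508.62196928 -291.57355047   44.        ]
 [ 484.35124919  -41.4578097    44.        ]]
[[631.90912213 261.29511816  22.        ]
 [473.24119263 279.68697749  22.        ]]
```

View pics/c1.png

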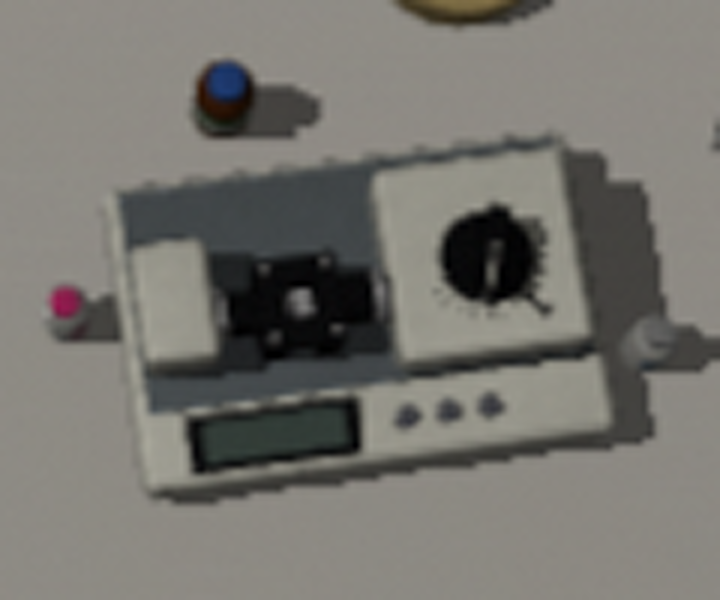

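View pics/c2.png

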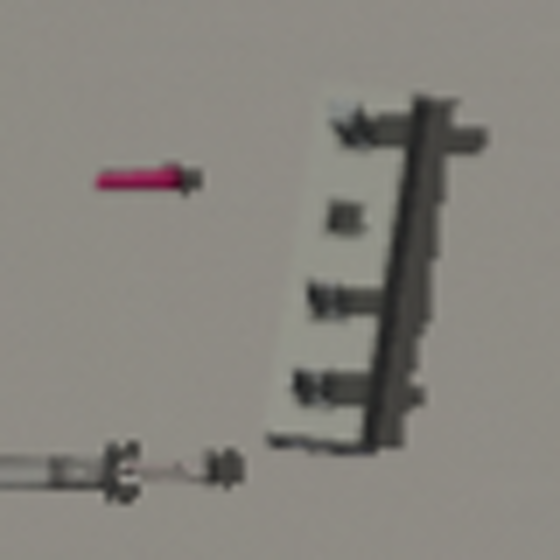

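send_rows(
  dp=[
    [27, -50, 10],
    [54, -100, 20],
    [81, -150, 30],
    [108, -200, 40],
    [135, -250, 50],
  ],
  rot=[
    [0, 0, -0.18],
    [0, 0, -0.36],
    [0, 0, -0.54],
    [0, 0, -0.72],
    [0, 0, -0.9],
  ],
)

```text
time: 0.78
tool_pos: [296.5, 326.3, 295.4]
tcp_rot: [180.0, -0.0, 22.5]
ft_force: [1.8, 0.4, -0.1]
finger_gap: 85.7
```

send_rows(
  dp=[
    [27, -50, 5],
    [54, -100, 10],
    [81, -150, 10],
    [108, -200, 10],
    [135, -250, 10],
  ],
  rot=[
    [0, 0, -0.18],
    [0, 0, -0.36],
    [0, 0, -0.54],
    [0, 0, -0.72],
    [0, 0, -0.9],
  ],
)

```text
time: 1.4
tool_pos: [431.5, 76.2, 305.3]
tcp_rot: [-180.0, -0.0, -29.0]
ft_force: [0.3, 1.2, 0.3]
finger_gap: 85.4
```

send_rows(
  dp=[
    [27, -50, 0],
    [54, -100, 0],
    [81, -150, 0],
    [108, -200, 0],
    [135, -250, 0],
  ],
  rot=[
    [0, 0, -0.18],
    [0, 0, -0.36],
    [0, 0, -0.54],
    [0, 0, -0.72],
    [0, 0, -0.9],
  ],
)

```text
time: 2.02
tool_pos: [566.6, -173.8, 305.0]
tcp_rot: [180.0, 0.0, -80.6]
ft_force: [1.2, 1.1, 0.0]
finger_gap: 85.3
```

send_rows(
  dp=[
    [13, -24, 0],
    [26, -47, 0],
    [26, -47, 0],
  ],
  rot=[
    [0, 0, -0.13],
    [0, 0, -0.27],
    [0, 0, -0.27],
  ],
)

```text
time: 2.4
tool_pos: [592.0, -220.5, 304.1]
tcp_rot: [179.9, 0.0, -95.9]
ft_force: [-1.3, -0.2, -0.5]
finger_gap: 85.6
```

Run:
```python
from h import *
d=snap('wrist','w1'); print(d['sense']['tool_pos'],d['sense']['tcp_rot'],d['sense']['qd'])
```

```text
[ 592.02598628 -220.48382899  304.05669973] [ 1.79906143e+02  1.83537957e-02 -9.58895357e+01] [ 1.53395862 -2.03554864  1.96181902  0.62805876  0.57794935 -3.56785391]
```

View pics/w1.png

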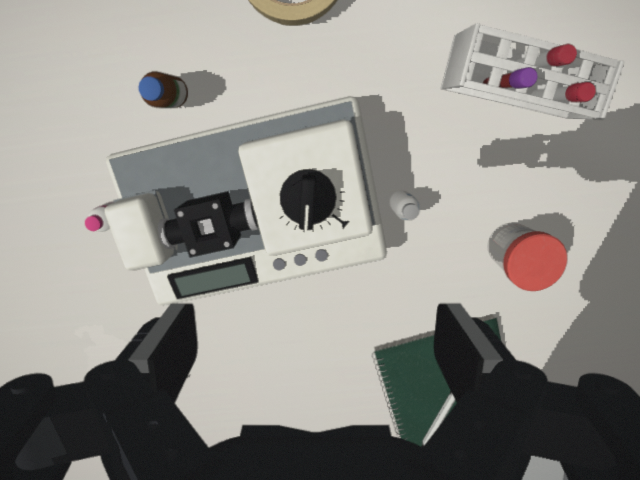

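Run:
```python
from h import *
crop('w1',230,110,390,270,5,'c3')
crop('w1',100,90,260,250,5,'c4')
```

```text
(no output)
```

View pics/c3.png

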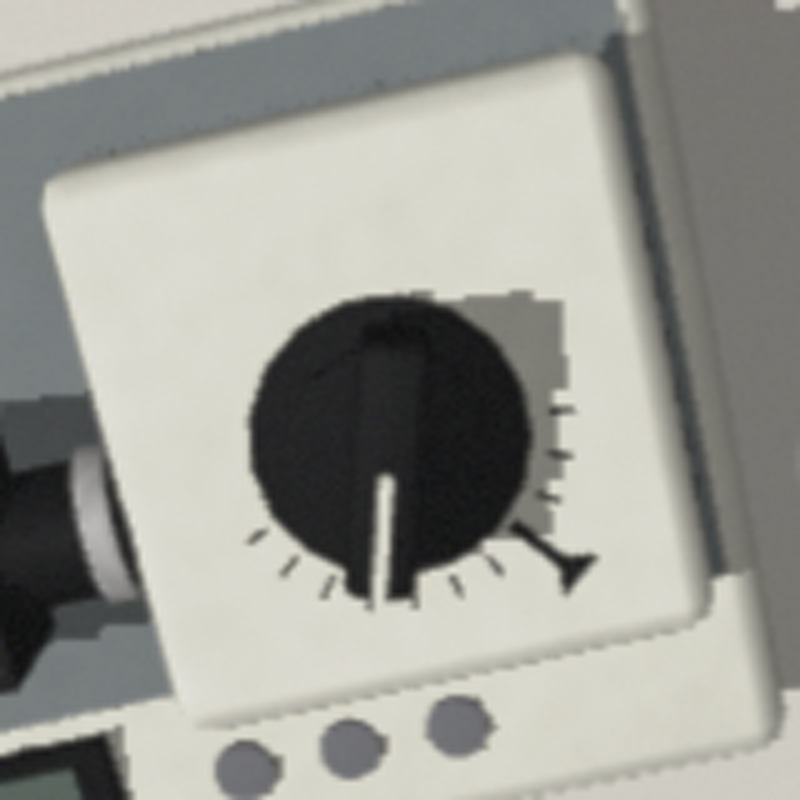

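View pics/c4.png

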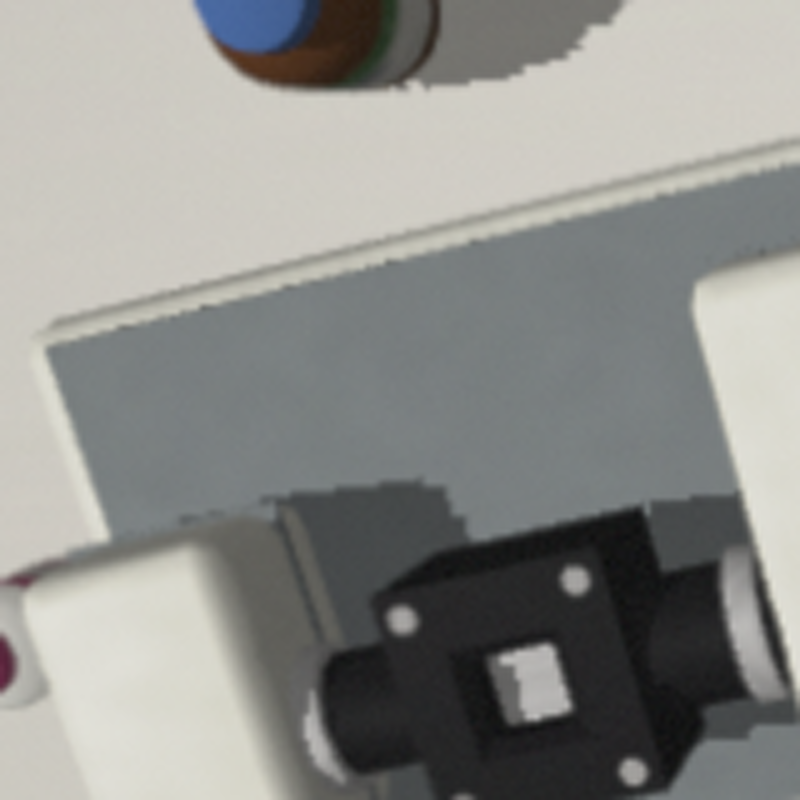

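Run:
```python
from h import *
d=load('w1')
c=lambda x,y,x0,y0:(x/5+x0,y/5+y0)
print('axis z119',atz(d,[c(387,478,230,110)],119),'skirt z97',atz(d,[c(390,435,230,110)],97))
p=atz(d,[c(387,478,230,110),c(379,590,230,110)],119); v=p[1]-p[0]; print('pointer dir',np.degrees(np.arctan2(v[1],v[0])),np.linalg.norm(v))
q=atz(d,[c(515,525,230,110),c(575,570,230,110)],85); v=q[1]-q[0]; print('index dir',np.degrees(np.arctan2(v[1],v[0])));
a=p[0]
for k in q: print(np.degrees(np.arctan2(*(k-a)[1::-1])))
s=atz(d,[c(*k,100,90) for k in [(402,620),(575,580),(632,772)]],86); print(s, 'well', (s[0]+s[2])/2)
for i,j in((0,1),(1,2)):
  v=s[j]-s[i]; print(np.degrees(np.arctan2(v[1],v[0])),np.linalg.norm(v))
# case edges : rear edge top line z44
e=atz(d,[c(50,345,100,90),c(800,163,100,90)],44); v=e[0]-e[1]; print('rear edge yaw',np.degrees(np.arctan2(v[1],v[0]))-90)
C=cloud(d); print('depth check', C[228,203],C[197,308],C[160,280],C[130,130])
# housing edges at z85 from depth mask
m=(abs(C[:,:,2]-85)<1.5); m[:, :235]=False; m[:, 380:]=False;m[:110]=False;m[270:]=False
pts=C[m][:,:2].astype(np.float32); print(len(pts),cv2.minAreaRect(pts))
```

```text
axis z119 [[ 595.40314287 -214.98171173  119.        ]] skirt z97 [[ 597.79988162 -215.3353707    97.        ]]
pointer dir 169.73724312695978 18.327050133289873
index dir -133.34405672156933
-132.40542044346432
-132.71763769090373
[[ 592.334984   -101.81500274   86.        ]
 [ 596.19200576 -133.47919982   86.        ]
 [ 560.41647064 -137.581036     86.        ]] well [ 576.37572732 -119.69801937   86.        ]
-83.05500482504084 31.898244372908426
-173.45932573474886 36.00991492775056
rear edge yaw 6.662771947623241
depth check [ 574.92016332 -115.9678203    75.11652896] [ 602.23269041 -216.20717009  119.26933722] [ 629.47780269 -194.81845662   85.14986685] [ 6.68703086e+02 -3.48917025e+01 -2.87297434e-03]
8589 ((600.1522216796875, -212.152099609375), (100.36599731445312, 101.27787017822266), 6.842330455780029)
```

send_rows(
  dp=[
    [1, 2, -40],
    [3, 5, -90],
    [3.4, 5.5, -130],
    [3.4, 5.5, -150],
    [3.4, 5.5, -150],
  ],
  rot=[
    [0, 0, -0.03],
    [0, 0, -0.077],
    [0, 0, -0.077],
    [0, 0, -0.077],
    [0, 0, -0.077],
  ],
  jaw=40,
  force=20,
)

```text
time: 3.08
tool_pos: [594.5, -212.6, 154.1]
tcp_rot: [179.8, 0.0, -100.1]
ft_force: [-0.3, 0.2, -0.5]
finger_gap: 40.0
```

Run:
```python
from h import *
d=snap('wrist','w2'); print(d['sense']['tool_pos'],d['sense']['tcp_rot'],d['sense']['finger_gap'])
```

```text
[ 594.54145916 -212.62535952  154.14856432] [ 1.79848519e+02  4.28768389e-02 -1.00072078e+02] 39.9626430327228
```

View pics/w2.png

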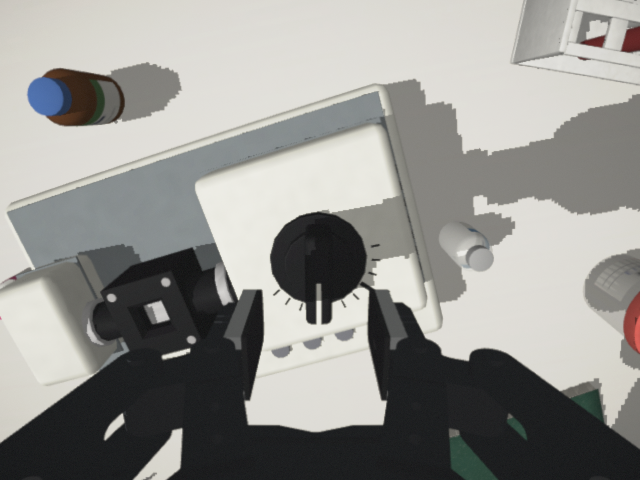

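Run:
```python
from h import *
d=snap('wrist','w3'); print(d['sense']['tool_pos'],d['sense']['tcp_rot'],abs(d['sense']['qd']).max())
crop('w3',240,200,400,360,5,'c5')
crop('w3',80,230,240,370,5,'c6')
```

```text
[ 595.64571641 -213.24983648  156.14153988] [-1.79978591e+02 -1.95611409e-03 -1.00091111e+02] 2.0744170294248665
```

View pics/c5.png

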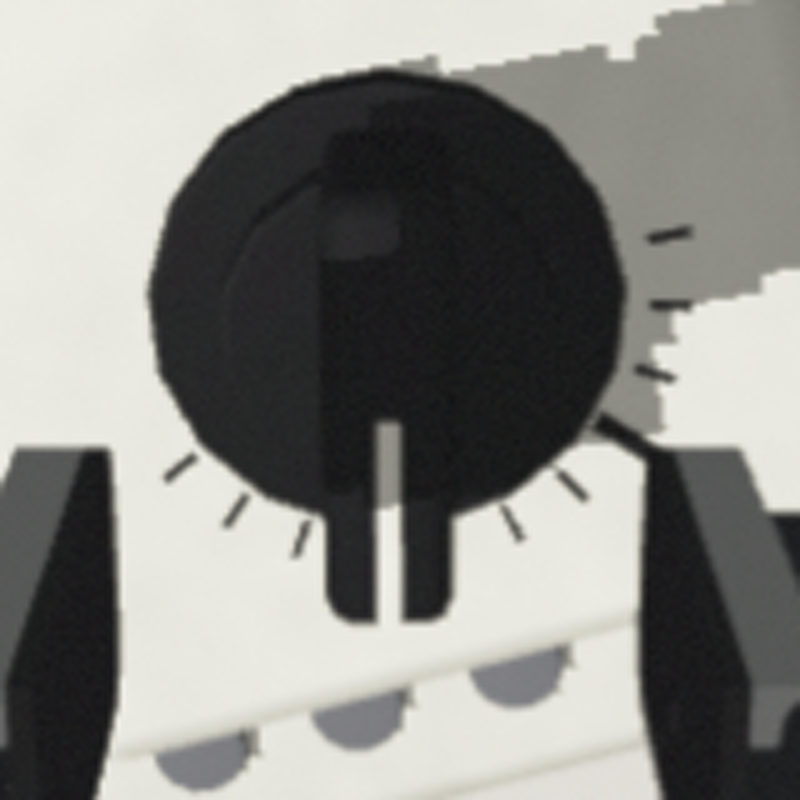

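View pics/c6.png

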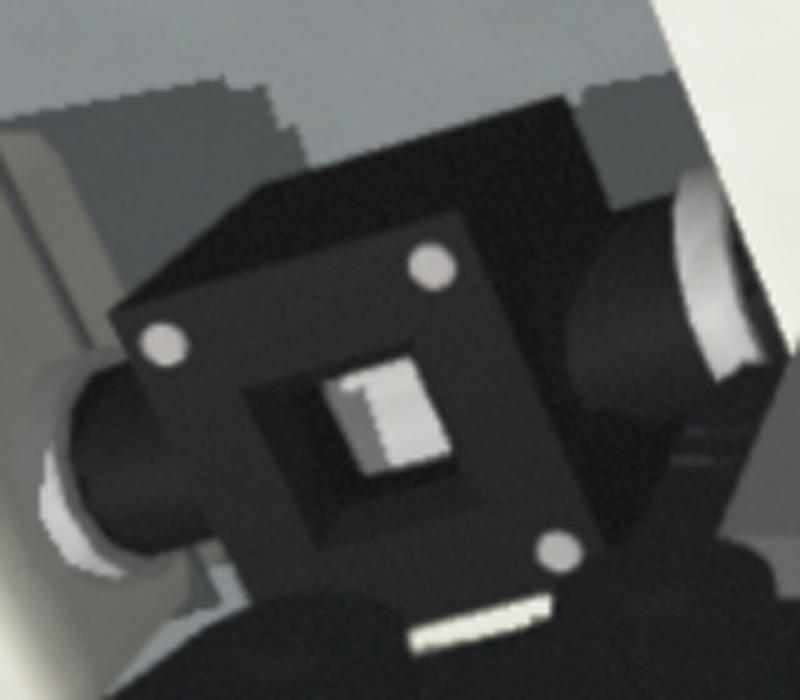

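Run:
```python
from h import *
d=load('w3')
c=lambda x,y,x0,y0:(x/5+x0,y/5+y0)
p=atz(d,[c(389,423,240,200),c(390,622,240,200)],119); v=p[1]-p[0]; print('axis',p[0],'pointer dir',np.degrees(np.arctan2(v[1],v[0])),np.linalg.norm(v))
print('skirt',atz(d,[c(388,295,240,200)],97))
s=atz(d,[c(*k,80,230) for k in [(164,344),(432,266),(559,551)]],86); print('well', (s[0]+s[2])/2)
for i,j in((0,1),(1,2)):
  v=s[j]-s[i]; print(np.degrees(np.arctan2(v[1],v[0])),np.linalg.norm(v))
C=cloud(d); m=(abs(C[:,:,2]-85)<1.5); m[:, :196]=False; m[:120]=False;m[290:]=False
pts=C[m][:,:2].astype(np.float32); print(cv2.minAreaRect(pts))
```

```text
axis [ 595.91213066 -214.819585    119.        ] pointer dir 170.21530868875104 19.607686329293475
skirt [[ 599.79464376 -215.54548367   97.        ]]
well [ 576.79937882 -119.90293266   86.        ]
-83.17212922729661 31.8523199507388
-173.1771199175228 35.79242284822172
((606.7140502929688, -213.50364685058594), (88.1468505859375, 96.17926025390625), 6.959858417510986)
```

send_rows(
  dp=[
    [0.6, -1.8, -15],
    [0.6, -1.8, -30],
    [0.6, -1.8, -40.5],
    [0.6, -1.8, -40.5],
  ],
  rot=[
    [0, 0, 0],
    [0, 0, 0],
    [0, 0, 0],
    [0, 0, 0],
  ],
)

```text
time: 3.68
tool_pos: [595.0, -214.9, 112.8]
tcp_rot: [179.8, 0.0, -100.2]
ft_force: [0.3, -0.2, -0.0]
finger_gap: 39.9
```

send_rows(
  dp=[
    [0, 0, 0],
    [0, 0, 0],
    [0, 0, 0],
    [0, 0, 0],
  ],
  rot=[
    [0, 0, 0],
    [0, 0, 0],
    [0, 0, 0],
    [0, 0, 0],
  ],
  jaw=5,
  force=25,
)

```text
time: 4.18
tool_pos: [596.6, -214.6, 115.6]
tcp_rot: [-179.9, 0.1, -100.1]
ft_force: [0.4, 6.0, 2.7]
finger_gap: 11.2
```

Run:
```python
from h import *
print(r.sense())
d=snap('wrist','w4')
```

```text
{'time': 4.175, 'joint_pos': array([-2.44469338e+01,  1.78591028e+01,  8.71746926e+01,  6.78094143e-02,
        7.49221780e+01,  7.56584766e+01]), 'qd': array([-0.03989373, -0.0609554 , -0.06197216,  0.01613479,  0.03359843,
       -0.09554361]), 'joint_efforts': array([-3.26207422e+00, -6.24474120e+01, -4.71729684e+01, -1.60101693e+00,
       -6.16475567e-01,  1.17822824e-02]), 'tool_pos': array([ 596.64265702, -214.55586561,  115.57736709]), 'tcp_rot': array([-1.79941134e+02,  5.25446955e-02, -1.00122998e+02]), 'ft_force': array([0.4460941 , 5.9854133 , 2.73660184]), 'wrist_torque': array([ 0.68016377, -0.04493802,  0.07011423]), 'finger_gap': 11.213907098916968}
```

View pics/w4.png

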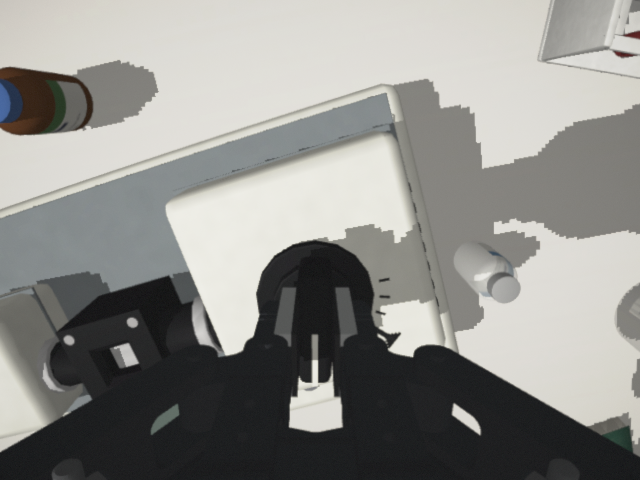

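send_rows(
  dp=[
    [0, 0, 0],
    [0, 0, 0],
    [0, 0, 0],
    [0, 0, 0],
    [0, 0, 0],
  ],
  rot=[
    [0, 0, 0.1],
    [0, 0, 0.22],
    [0, 0, 0.34],
    [0, 0, 0.46],
    [0, 0, 0.58],
  ],
)

```text
time: 4.85
tool_pos: [596.7, -214.2, 115.5]
tcp_rot: [-179.9, 0.0, -66.7]
ft_force: [0.1, 6.7, 2.4]
finger_gap: 11.5
```

send_rows(
  dp=[
    [0, 0, 0],
    [0, 0, 0],
    [0, 0, 0],
    [0, 0, 0],
    [0, 0, 0],
  ],
  rot=[
    [0, 0, 0.12],
    [0, 0, 0.24],
    [0, 0, 0.34],
    [0, 0, 0.41],
    [0, 0, 0.41],
  ],
)

```text
time: 5.48
tool_pos: [596.6, -214.0, 115.6]
tcp_rot: [-179.9, 0.0, -43.3]
ft_force: [0.5, 7.8, 2.9]
finger_gap: 11.6
```

Run:
```python
from h import *
d=snap('wrist','w5');print(d['sense']['tool_pos'],d['sense']['tcp_rot'],d['sense']['ft_force'],d['sense']['finger_gap'])
crop('w5',200,220,440,400,3,'c7')
```

```text
[ 596.58671654 -213.98875632  115.55025207] [-1.79897026e+02  2.58754838e-02 -4.33274997e+01] [0.48483962 7.81809613 2.90098395] 11.647767653573204
```

View pics/c7.png

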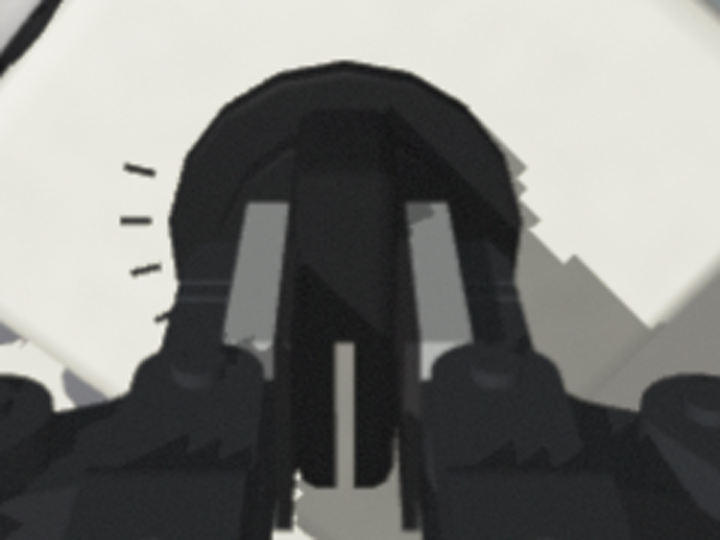

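send_rows(
  dp=[
    [0, 1, 0],
    [0, 1, 0],
  ],
  rot=[
    [0, 0, 0],
    [0, 0, 0],
  ],
)

```text
time: 5.78
tool_pos: [596.6, -213.9, 115.6]
tcp_rot: [-179.9, -0.0, -43.4]
ft_force: [-1.1, 5.5, 4.0]
finger_gap: 11.5
```

send_rows(
  dp=[
    [0, 0, 0],
    [0, 0, 0],
    [0, 0, 20],
    [0, 0, 60],
    [0, 0, 90],
  ],
  rot=[
    [0, 0, 0],
    [0, 0, 0],
    [0, 0, 0],
    [0, 0, 0],
    [0, 0, 0],
  ],
  jaw=40,
)

```text
time: 6.4
tool_pos: [596.7, -214.9, 208.3]
tcp_rot: [-180.0, -0.2, -43.4]
ft_force: [-0.5, 0.4, 0.4]
finger_gap: 39.9
```

send_rows(
  dp=[
    [0, 0, 30],
    [0, 0, 30],
    [0, 0, 30],
  ],
  rot=[
    [0, 0, 0],
    [0, 0, 0],
    [0, 0, 0],
  ],
)

```text
time: 6.78
tool_pos: [596.0, -214.4, 235.0]
tcp_rot: [180.0, -0.0, -43.4]
ft_force: [0.3, 0.5, -0.9]
finger_gap: 40.0
```

Run:
```python
from h import *
d=snap('wrist','w6');print(d['sense']['tool_pos'],d['sense']['tcp_rot'],d['sense']['ft_force'],d['sense']['finger_gap'])
crop('w6',230,160,430,310,4,'c8')
```

```text
[ 595.95165953 -214.43605714  234.95374275] [ 1.79998279e+02 -1.54836345e-02 -4.34411398e+01] [ 0.31474508  0.48609274 -0.87737418] 39.96026402938317
```

View pics/w6.png

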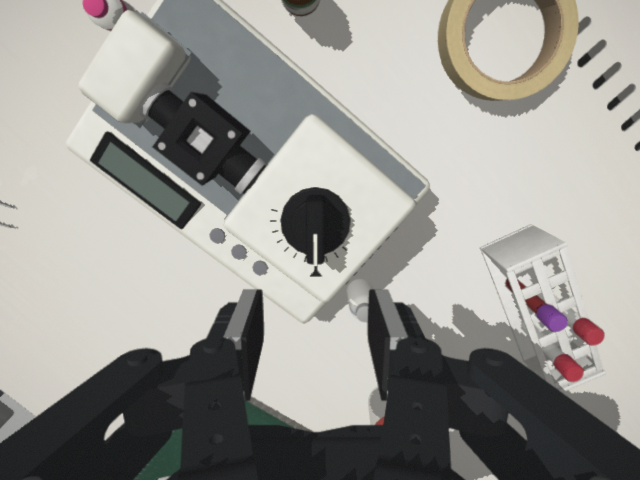

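View pics/c8.png

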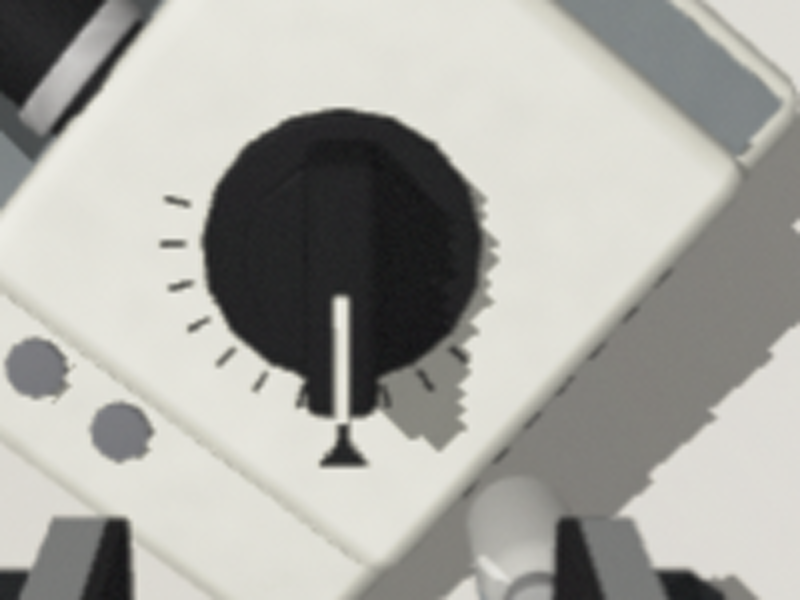

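Run:
```python
from h import *
crop('w6',140,80,270,200,6,'c9')
d=load('w6'); c=lambda x,y:(x/4+230,y/4+160)
p=atz(d,[c(341.5,297),c(342,413)],119); v=p[1]-p[0]; print(p[0],np.degrees(np.arctan2(v[1],v[0])))
q=atz(d,[c(343.5,425),c(343.5,465)],85); v=q[1]-q[0]; print(np.degrees(np.arctan2(v[1],v[0])))
for k in q: print(np.degrees(np.arctan2(*(k-p[0])[1::-1])))
```

```text
[ 596.05783602 -214.88958912  119.        ] -133.26616593850682
-133.48213581043723
-132.86102057323131
-132.97633251130202
```

View pics/c9.png

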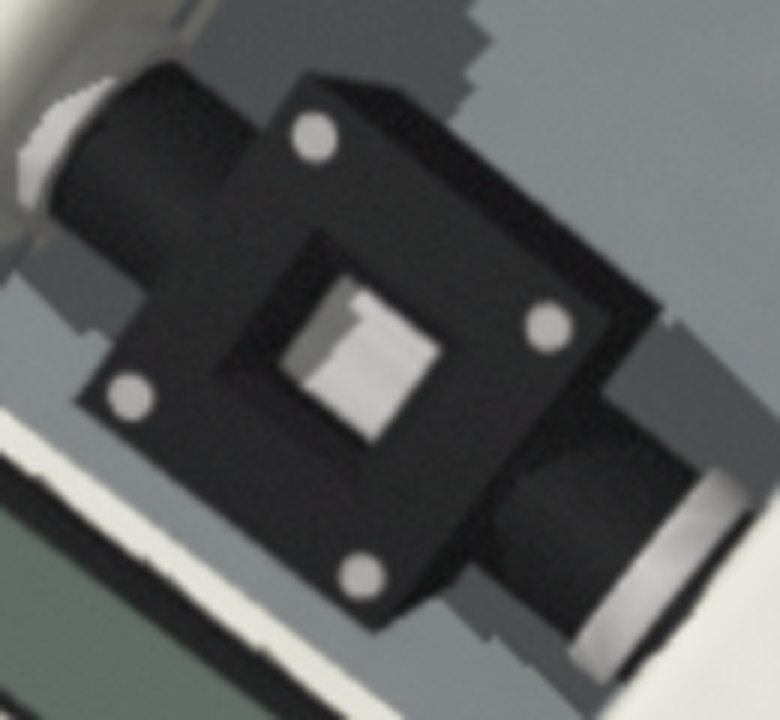

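Run:
```python
from h import *
d=load('w6')
s=atz(d,[(x/6+140,y/6+80) for x,y in [(314,137),(548,327),(362,576),(130,397)]],86); print(s.mean(0))
for i,j,o in((0,1,90),(3,2,90),(1,2,180),(0,3,180)):
  v=s[j]-s[i]; print(np.degrees(np.arctan2(v[1],v[0]))+o,np.linalg.norm(v))
print(atz(load('top0'),[(180+350/7,215+125/7)],45))
```

```text
[ 576.72697404 -119.77177682   86.        ]
6.728497574273888 31.89584330363549
7.160991724889428 31.943944686137712
6.9021876763808905 35.784532282125184
6.825971404149897 36.02554487031843
[[613.8715931 272.4464655  45.       ]]
```

send_rows(
  dp=[
    [0, 40, 0],
    [0, 80, 0],
    [0, 120, 0],
    [0, 160, 0],
    [0, 200, 0],
  ],
  rot=[
    [0, 0, 0.18],
    [0, 0, 0.36],
    [0, 0, 0.54],
    [0, 0, 0.72],
    [0, 0, 0.9],
  ],
  jaw=60,
)

```text
time: 7.45
tool_pos: [595.1, -13.0, 233.1]
tcp_rot: [-180.0, 0.2, 8.5]
ft_force: [-0.4, 0.1, 0.3]
finger_gap: 60.0
```

send_rows(
  dp=[
    [0, 40, 0],
    [0, 80, 0],
    [0, 120, 0],
    [0, 160, 0],
    [0, 200, 0],
  ],
  rot=[
    [0, 0, 0.18],
    [0, 0, 0.36],
    [0, 0, 0.54],
    [0, 0, 0.72],
    [0, 0, 0.9],
  ],
)

```text
time: 8.07
tool_pos: [595.2, 186.8, 233.1]
tcp_rot: [-179.9, 0.1, 60.0]
ft_force: [0.3, 0.7, -0.1]
finger_gap: 59.8
```

send_rows(
  dp=[
    [-3, 40, 0],
    [-6, 80, 0],
    [-6, 90, 0],
    [-6, 90, 0],
  ],
  rot=[
    [0, 0, 0.18],
    [0, 0, 0.36],
    [0, 0, 0.413],
    [0, 0, 0.413],
  ],
)

```text
time: 8.57
tool_pos: [589.1, 276.3, 233.0]
tcp_rot: [-179.9, 0.1, 83.4]
ft_force: [1.3, -0.6, -0.5]
finger_gap: 60.2
```

Run:
```python
from h import *
snap('wrist','w6b')
d=snap('wrist','w7');print(d['sense']['tool_pos'],d['sense']['tcp_rot'],abs(d['sense']['qd']).max(),d['sense']['finger_gap'])
```

```text
[589.41184579 275.48550426 233.30659826] [-1.79884070e+02  7.87511908e-02  8.33220766e+01] 1.141155455467195 59.41608569054915
```

View pics/w7.png

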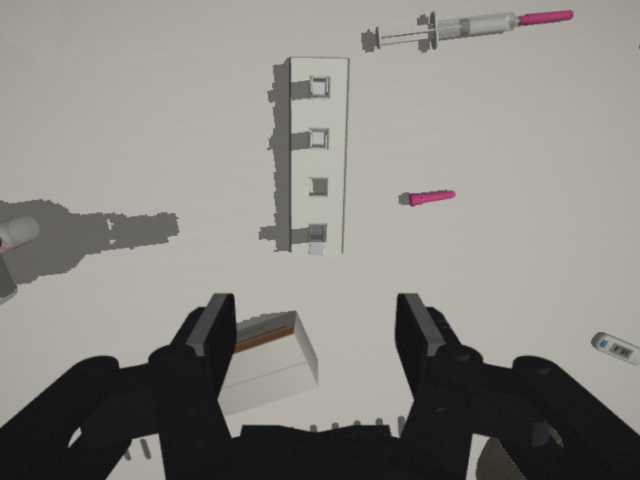

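Run:
```python
from h import *
crop('w7',250,160,390,265,5.7,'c10'); crop('w7',260,45,380,165,5,'c11')
d=load('w7'); C=cloud(d)
m=(abs(C[:,:,2]-22)<1.5); m[:50]=False; m[260:]=False; m[:,:270]=False; m[:,360:]=False
print(cv2.minAreaRect(C[m][:,:2].astype(np.float32)))
print(C[225:252:2,318].round(1).tolist())
```

```text
((556.5877685546875, 280.5325622558594), (44.25373458862305, 163.7771453857422), 82.39170837402344)
[[609.9, 274.6, 18.7], [610.2, 274.6, 24.3], [610.0, 274.5, 31.3], [609.9, 274.5, 37.6], [609.7, 274.5, 44.3], [609.9, 274.5, 49.5], [610.0, 274.4, 54.5], [609.9, 274.4, 60.3], [611.1, 274.3, 61.4], [612.2, 274.1, 63.2], [613.9, 273.9, 63.0], [615.1, 273.8, 64.1], [616.7, 273.6, 64.0], [618.0, 273.4, 64.9]]
```

View pics/c10.png

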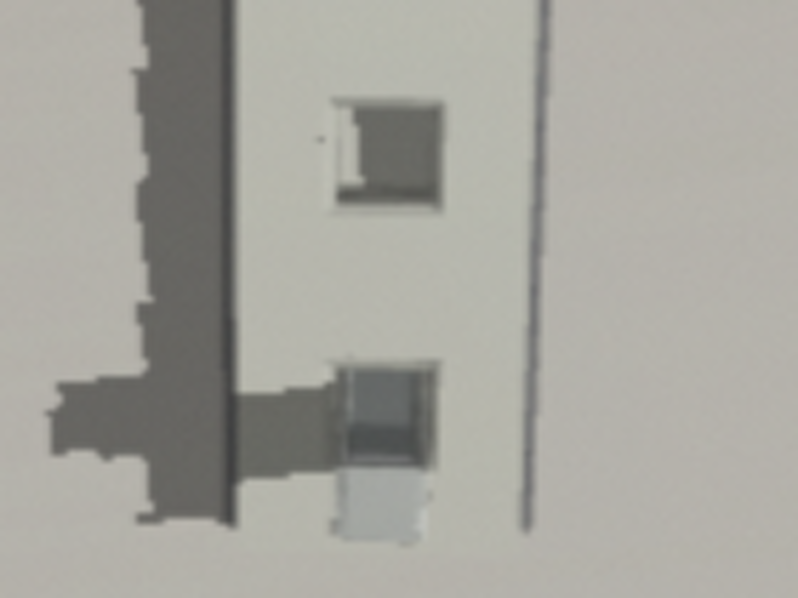

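View pics/c11.png

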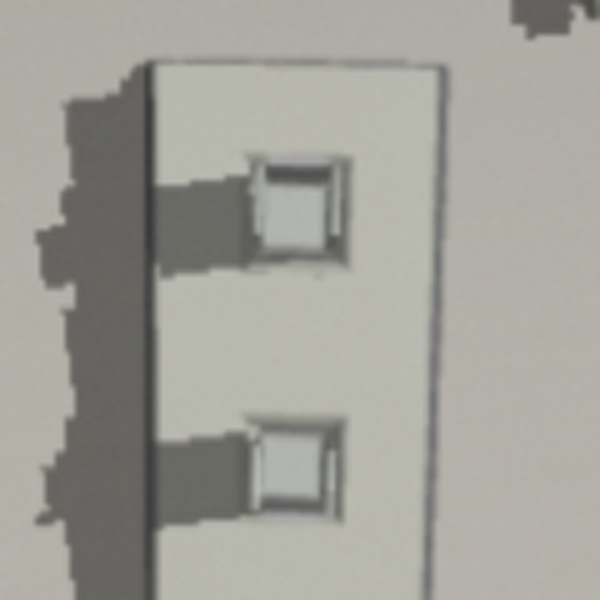

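Run:
```python
from h import *
d=load('w7'); 
f=lambda x,y:(250+x/5.7,160+y/5.7)
p=atz(d,[f(338,467),f(435,467),f(333,540),f(423,540)],64);print(p,p.mean(0))
v=p[0]-p[1];print(np.degrees(np.arctan2(v[1],v[0])))
# wells on stand top
g=lambda x,y:(260+x/5,45+y/5)
q=atz(d,[g(300,212),g(295,467),f(388,155),],22);print(q)
C=cloud(d); m=(abs(C[:,:,2]-64)<1.5); m[:200]=0;m[270:]=0;m[:,:290]=0;m[:,350:]=0
print(m.sum(),cv2.minAreaRect(C[m][:,:2].astype(np.float32)))
```

```text
[[610.29441222 267.64420436  64.        ]
 [611.81838818 280.57874304  64.        ]
 [620.51327955 265.70944555  64.        ]
 [621.94016565 277.82503641  64.        ]] [616.1415614  272.93935734  64.        ]
-96.7197351642106
[[497.41799116 289.29724132  22.        ]
 [536.59586427 283.96139105  22.        ]
 [576.37064207 278.56946597  22.        ]]
207 ((615.7742309570312, 272.5368347167969), (11.601330757141113, 10.837604522705078), 83.46314239501953)
```

send_rows(
  dp=[
    [13, -1, -40],
    [26.5, -2.7, -80],
    [26.5, -2.7, -115],
    [26.5, -2.7, -138],
    [26.5, -2.7, -138],
  ],
  rot=[
    [0, 0, -0.018],
    [0, 0, -0.018],
    [0, 0, -0.018],
    [0, 0, -0.018],
    [0, 0, -0.018],
  ],
  jaw=40,
)

```text
time: 9.3
tool_pos: [614.8, 271.1, 93.7]
tcp_rot: [-179.7, 0.2, 82.2]
ft_force: [-0.2, -0.2, 0.7]
finger_gap: 40.0
```

Run:
```python
from h import *
snap('wrist','w7b')
d=snap('wrist','w8');print(d['sense']['tool_pos'],d['sense']['tcp_rot'],abs(d['sense']['qd']).max(),d['sense']['finger_gap'])
```

```text
[615.99482446 271.80969623  95.92229076] [-1.79882499e+02  6.65367309e-02  8.22331885e+01] 2.1193344532250142 40.06229161185105
```

View pics/w8.png

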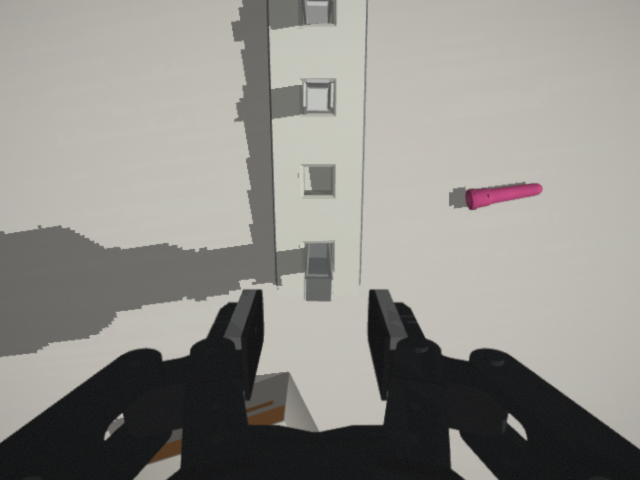

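Run:
```python
from h import *
d=load('w8'); crop('w8',270,230,370,310,8,'c12'); print(atz(d,[(318.3,287)],64)); 
C=cloud(d); m=(abs(C[:,:,2]-64)<1.2); m[:200]=0;m[310:]=0;m[:,:290]=0;m[:,350:]=0
print(m.sum(),cv2.minAreaRect(C[m][:,:2].astype(np.float32)))
```

```text
[[614.57791907 272.73662393  64.        ]]
627 ((615.8294067382812, 272.52978515625), (12.306330680847168, 11.387662887573242), 79.37970733642578)
```

View pics/c12.png

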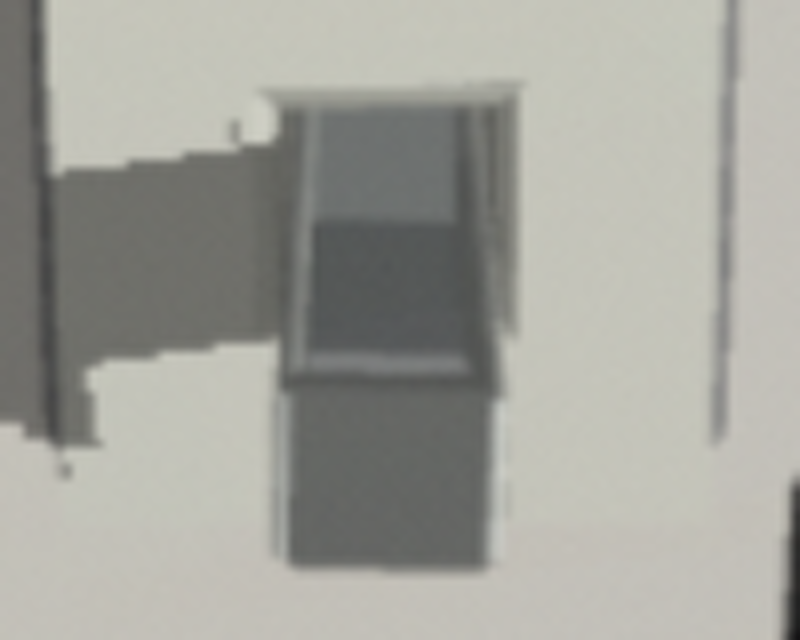

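send_rows(
  dp=[
    [0, 0.8, -15],
    [0, 0.8, -30],
    [0, 0.8, -42],
    [0, 0.8, -46],
    [0, 0.8, -46],
  ],
  rot=[
    [0, 0, 0],
    [0, 0, 0],
    [0, 0, 0],
    [0, 0, 0],
    [0, 0, 0],
  ],
)

```text
time: 10.02
tool_pos: [616.2, 273.7, 50.2]
tcp_rot: [-180.0, 0.0, 82.3]
ft_force: [-0.3, 0.3, 0.4]
finger_gap: 40.1
```

send_rows(
  dp=[
    [0, 0, 0],
    [0, 0, 0],
  ],
  rot=[
    [0, 0, 0],
    [0, 0, 0],
  ],
  jaw=18,
  force=40,
)

```text
time: 10.28
tool_pos: [617.0, 273.9, 51.5]
tcp_rot: [179.9, -0.0, 82.3]
ft_force: [0.0, -0.0, -1.0]
finger_gap: 18.3
```

send_rows(
  dp=[
    [0, 0, 0],
    [0, 0, 0],
    [0, 0, 0],
  ],
  rot=[
    [0, 0, 0],
    [0, 0, 0],
    [0, 0, 0],
  ],
  jaw=5,
  force=40,
)

```text
time: 10.65
tool_pos: [616.9, 273.9, 51.4]
tcp_rot: [180.0, -0.0, 82.3]
ft_force: [-0.2, -0.6, 3.3]
finger_gap: 11.4
```

Run:
```python
from h import *
d=snap('wrist','w9');s=d['sense'];print(s['tool_pos'],s['tcp_rot'],s['ft_force'],s['wrist_torque'],s['finger_gap'])
crop('w9',240,220,400,340,5,'c13')
```

```text
[616.94634053 273.90668784  51.36851971] [ 1.79951232e+02 -2.17479224e-02  8.23347971e+01] [-0.24466376 -0.62256836  3.3149559 ] [0.03048436 0.01780607 0.01000867] 11.425905230650834
```

View pics/c13.png

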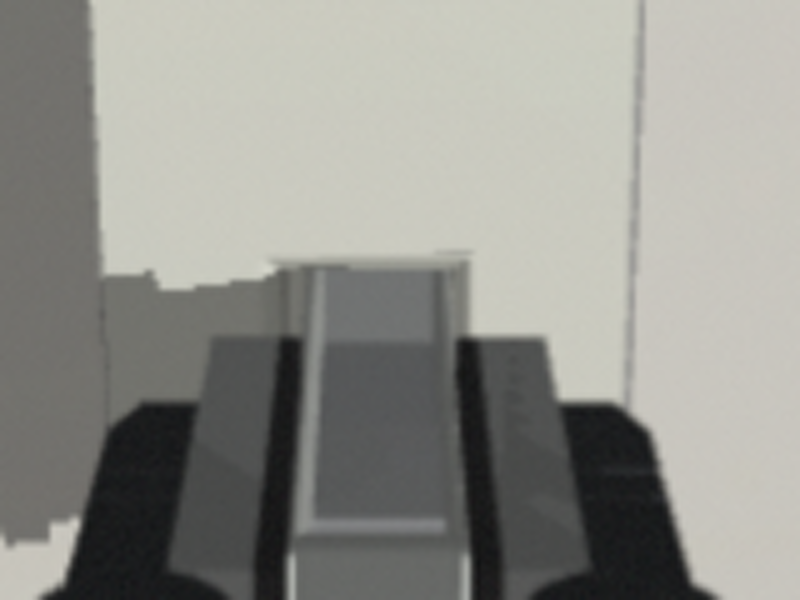

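send_rows(
  dp=[
    [0, 0, 4],
    [0, 0, 14],
    [0, 0, 34],
    [0, 0, 70],
    [0, 0, 110],
  ],
  rot=[
    [0, 0, 0],
    [0, 0, 0],
    [0, 0, 0],
    [0, 0, 0],
    [0, 0, 0],
  ],
  force=60,
)

```text
time: 11.32
tool_pos: [616.2, 273.8, 162.8]
tcp_rot: [-180.0, 0.0, 82.3]
ft_force: [0.1, 0.8, 0.1]
finger_gap: 11.2
```

send_rows(
  dp=[
    [-3, -30, 15],
    [-7, -70, 20],
    [-12, -115, 20],
    [-16, -160, 20],
    [-20, -205, 20],
  ],
  rot=[
    [0, 0, -0.1],
    [0, 0, -0.25],
    [0, 0, -0.4],
    [0, 0, -0.56],
    [0, 0, -0.72],
  ],
)

```text
time: 11.95
tool_pos: [596.5, 67.5, 182.7]
tcp_rot: [179.9, -0.1, 40.8]
ft_force: [0.5, -0.7, -0.1]
finger_gap: 11.1
```

send_rows(
  dp=[
    [-5, -45, 0],
    [-9, -90, 0],
    [-14, -130, 0],
    [-18, -165, 0],
    [-20, -188, 0],
  ],
  rot=[
    [0, 0, -0.16],
    [0, 0, -0.32],
    [0, 0, -0.46],
    [0, 0, -0.56],
    [0, 0, -0.597],
  ],
)

```text
time: 12.58
tool_pos: [576.5, -120.9, 182.6]
tcp_rot: [180.0, -0.1, 6.7]
ft_force: [0.3, 0.3, 1.0]
finger_gap: 11.1
```

send_rows(
  dp=[
    [0, 0, 0],
    [0, 0, 0],
  ],
  rot=[
    [0, 0, 0],
    [0, 0, 0],
  ],
)

```text
time: 12.82
tool_pos: [576.8, -118.7, 181.7]
tcp_rot: [-180.0, -0.1, 6.9]
ft_force: [0.4, -0.1, -0.3]
finger_gap: 11.2
```

Run:
```python
from h import *
d=snap('wrist','w10');s=d['sense'];print(s['tool_pos'],s['tcp_rot'],abs(s['qd']).max(),s['ft_force'],s['finger_gap'])
crop('w10',160,180,480,420,2.5,'c14')
```

```text
[ 576.79093861 -118.69106005  181.70450724] [-1.79993300e+02 -5.13514145e-02  6.91307391e+00] 0.7726814761997195 [ 0.4311116  -0.10585832 -0.33480093] 11.159470265083547
```

View pics/w10.png

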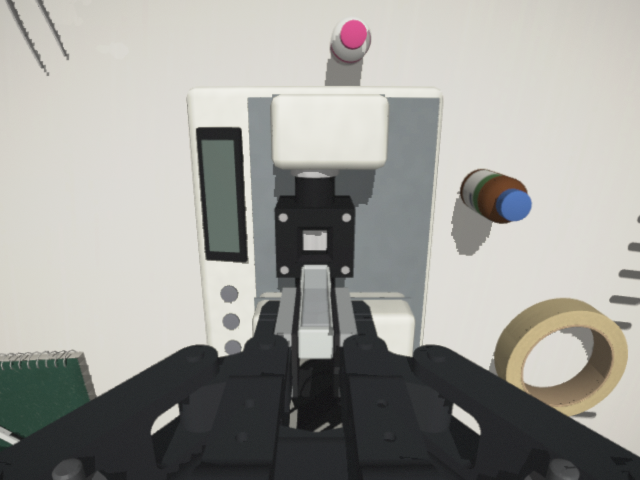

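View pics/c14.png

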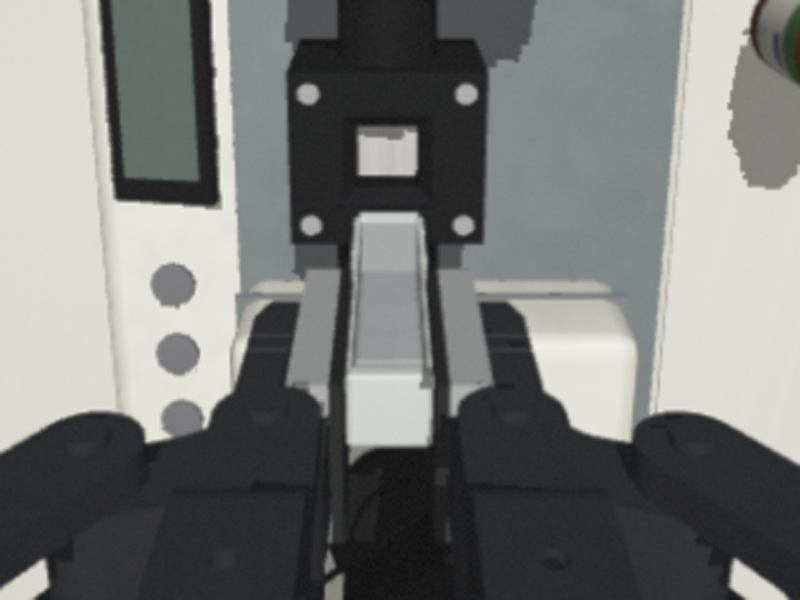

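Run:
```python
from h import *
d=load('w10'); T=d['T_tool_cam']
def tz(px,z):
    v=rays(d,px)@T[:3,:3].T; o=T[:3,3]; return o+v*((z-o[2])/v[:,2])[:,None]
f=lambda x,y:(160+x/2.5,180+y/2.5)
print(tz([f(348,373),f(432,373),f(347,446),f(430,446)],-12.6).round(1))
print(tz([f(356,213),f(424,213)],45.4).round(1))
C=cloud(d); Tt=wfc(d)@np.linalg.inv(T); Ti=np.linalg.inv(Tt)
Q=C@Ti[:3,:3].T+Ti[:3,3]
col=315
for rr in range(264,360,6): print(rr,Q[rr,col].round(1), Q[rr,305].round(1))
s=atz(d,[f(307,94),f(466,94),f(311,225),f(463,225)],86); print(s.mean(0)); v=s[1]-s[0]; print(np.degrees(np.arctan2(v[1],v[0]))); v=s[3]-s[2]; print(np.degrees(np.arctan2(v[1],v[0])))
v=s[0]-s[2]; print(np.degrees(np.arctan2(v[1],v[0]))-90);v=s[1]-s[3]; print(np.degrees(np.arctan2(v[1],v[0]))-90)
```

```text
[[ -5.2  -6.2 -12.6]
 [  5.5  -6.2 -12.6]
 [ -5.5   4.5 -12.6]
 [  5.4   4.6 -12.6]]
[[-5.9 -5.9 45.4]
 [ 6.4 -5.9 45.4]]
264 [-0.3 13.4 97.9] [-6.1 12.9 96.6]
270 [-0.2 -7.2 36.1] [-4.5 -6.7 37.4]
276 [-0.2 -6.5 31.1] [-4.4 -6.7 30.6]
282 [-0.2 -6.6 24.4] [-4.2 -6.6 24.4]
288 [-0.2 -6.9 17.8] [-4.1 -6.9 18. ]
294 [-0.2 -6.8 12.6] [-3.9 -7.2 11.8]
300 [-0.2 -6.9  7.3] [-3.8 -6.7  7.7]
306 [-0.2 -6.5  3.2] [-3.7 -6.8  2.7]
312 [-0.2 -6.8 -2. ] [-3.6 -7.4 -3.1]
318 [-0.2 -6.6 -5.9] [-3.5 -7.1 -6.8]
324 [-0.2 -6.2 -9.2] [-3.4 -6.1 -9.1]
330 [ -0.2  -5.6 -12. ] [ -3.4  -5.2 -11.3]
336 [ -0.2  -4.1 -13.1] [ -3.4  -3.4 -12. ]
342 [ -0.2  -2.2 -13.6] [ -3.4  -1.6 -12.6]
348 [ -0.2   0.5 -12.8] [ -3.4   1.  -12.1]
354 [ -0.2   3.1 -12.2] [ -3.4   2.6 -13. ]
[ 576.52189717 -119.16726119   86.        ]
6.832825643838417
6.826783749824018
7.233262709408237
6.831335750095235
```

send_rows(
  dp=[
    [-0.3, -1.1, -15],
    [-0.3, -1.1, -30],
    [-0.3, -1.1, -42],
    [-0.3, -1.1, -46],
    [-0.3, -1.1, -46],
  ],
  rot=[
    [0, 0, 0],
    [0, 0, 0],
    [0, 0, 0],
    [0, 0, 0],
    [0, 0, 0],
  ],
)

```text
time: 13.5
tool_pos: [576.0, -120.2, 134.3]
tcp_rot: [-180.0, 0.0, 6.9]
ft_force: [-0.0, 0.5, -0.7]
finger_gap: 11.0
```

send_rows(
  dp=[
    [0, 0, 0],
    [0, 0, 0],
  ],
  rot=[
    [0, 0, 0],
    [0, 0, 0],
  ],
)

```text
time: 13.75
tool_pos: [576.7, -120.5, 135.5]
tcp_rot: [180.0, -0.1, 6.9]
ft_force: [-0.7, -0.0, -0.3]
finger_gap: 11.3
```

Run:
```python
from h import *
d=snap('wrist','w11');s=d['sense'];print(s['tool_pos'],s['tcp_rot'],abs(s['qd']).max(),s['ft_force'],s['finger_gap'])
crop('w11',240,190,400,310,5,'c15')
```

```text
[ 576.71067842 -120.46392548  135.50530705] [ 1.79972649e+02 -6.28611408e-02  6.87458382e+00] 0.206623439772987 [-0.70741403 -0.02052173 -0.27466895] 11.267805796150464
```

View pics/c15.png

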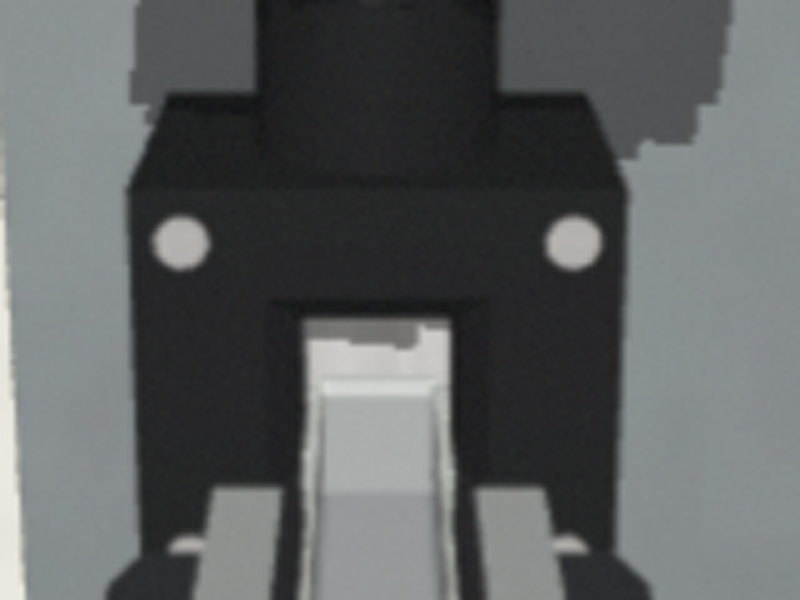

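Run:
```python
from h import *
d=load('w11'); f=lambda x,y:(240+x/5,190+y/5)
a=np.radians(6.85); X=np.array([np.cos(a),np.sin(a)]);Y=np.array([-X[1],X[0]])
s=atz(d,[f(181,243),f(574,243)],86).mean(0)[:2]; print('well', s-16*Y)
e=atz(d,[f(377,318)],76)[0,:2]; print('shutter edge->', e-7*Y); e=atz(d,[f(377,301)],85)[0,:2]; print('mouth edge->',e-10.5*Y)
b=atz(d,[f(377,380)],90.1)[0,:2]; print('cuv', b-6.25*Y)
C=cloud(d); P=C[268:330:6,315]; print(((P[:,:2]@Y).round(1), P[:,2].round(0), np.array([576.6,-119.5])@Y))
```

```text
well [ 576.65056059 -119.21564855]
shutter edge-> [ 576.81858997 -120.94988688]
mouth edge-> [ 576.65167641 -119.64407214]
cuv [ 576.831525   -121.23393113]
(array([-181.9, -181.6, -181.5, -181.8, -181.6, -181.5, -181.7, -181.6,
       -181.6, -181.8, -182.7]), array([ 95., 103., 110., 115., 121., 126., 131., 136., 140., 144., 146.]), np.float64(-187.41832635204713))
```

send_rows(
  dp=[
    [0, 0.6, -2],
    [0, 0.6, -5],
    [0, 0.6, -8],
    [0, 0.6, -11],
    [0, 0.6, -12],
  ],
  rot=[
    [0, 0, 0],
    [0, 0, 0],
    [0, 0, 0],
    [0, 0, 0],
    [0, 0, 0],
  ],
)

```text
time: 14.42
tool_pos: [576.0, -119.7, 122.4]
tcp_rot: [-180.0, 0.0, 6.9]
ft_force: [-0.4, -0.4, -0.0]
finger_gap: 11.0
```

Run:
```python
from h import *
d=snap('wrist','w12');s=d['sense'];print(s['tool_pos'],s['tcp_rot'],s['ft_force'],s['wrist_torque'],s['finger_gap'])
crop('w12',240,190,400,310,5,'c16')
```

```text
[ 576.04556154 -119.66915054  122.36558049] [-1.79986323e+02  3.08362363e-02  6.87366843e+00] [-0.36117095 -0.40260868 -0.03366856] [-0.01094547  0.0399317  -0.05576153] 11.044578970715724
```

View pics/c16.png

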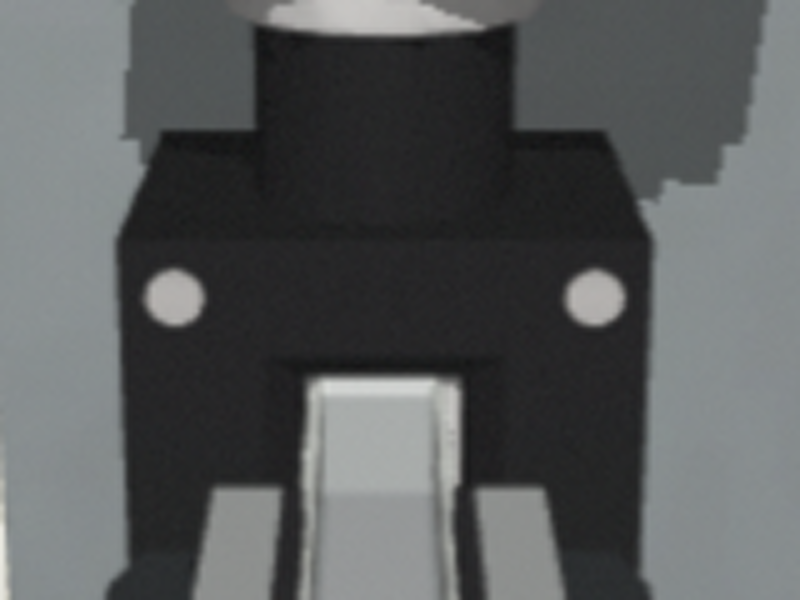

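send_rows(
  dp=[
    [0.3, 0, -2],
    [0.3, 0, -4],
    [0.3, 0, -6],
    [0.3, 0, -8],
    [0.3, 0, -8],
  ],
  rot=[
    [0, 0, 0],
    [0, 0, 0],
    [0, 0, 0],
    [0, 0, 0],
    [0, 0, 0],
  ],
)

```text
time: 15.1
tool_pos: [576.7, -119.8, 114.8]
tcp_rot: [180.0, -0.0, 6.9]
ft_force: [-0.1, 0.0, 2.5]
finger_gap: 11.0
```

send_rows(
  dp=[
    [0, 0, -2],
    [0, 0, -4],
    [0, 0, -6],
    [0, 0, -6],
  ],
  rot=[
    [0, 0, 0],
    [0, 0, 0],
    [0, 0, 0],
    [0, 0, 0],
  ],
)

```text
time: 15.6
tool_pos: [576.7, -119.7, 108.7]
tcp_rot: [180.0, -0.0, 6.9]
ft_force: [0.7, 0.7, 3.5]
finger_gap: 11.4
```

Shutter is moving (2.5→3.5 N); now find the stop in small steps.

send_rows(
  dp=[
    [0, 0, -1],
    [0, 0, -1],
  ],
  rot=[
    [0, 0, 0],
    [0, 0, 0],
  ],
)

```text
time: 15.85
tool_pos: [576.6, -119.7, 107.8]
tcp_rot: [180.0, -0.0, 6.9]
ft_force: [-0.1, -0.6, 4.5]
finger_gap: 11.2
```

send_rows(
  dp=[
    [0, 0, -1],
    [0, 0, -1],
  ],
  rot=[
    [0, 0, 0],
    [0, 0, 0],
  ],
)

```text
time: 16.1
tool_pos: [576.7, -119.8, 107.3]
tcp_rot: [180.0, -0.0, 6.9]
ft_force: [-1.7, -0.2, 8.0]
finger_gap: 10.7
```

send_rows(
  dp=[
    [0, 0, -0.7],
    [0, 0, -0.7],
  ],
  rot=[
    [0, 0, 0],
    [0, 0, 0],
  ],
)

```text
time: 16.35
tool_pos: [576.8, -119.8, 107.3]
tcp_rot: [180.0, -0.0, 6.9]
ft_force: [-4.2, 1.0, 11.5]
finger_gap: 10.8
```

send_rows(
  dp=[
    [0, 0, 0],
    [0, 0, 0],
    [0, 0, 0],
    [0, 0, 0],
    [0, 0, 0],
  ],
  rot=[
    [0, 0, 0],
    [0, 0, 0],
    [0, 0, 0],
    [0, 0, 0],
    [0, 0, 0],
  ],
)

```text
time: 16.98
tool_pos: [576.8, -119.8, 107.3]
tcp_rot: [180.0, -0.0, 6.9]
ft_force: [-3.4, -0.1, 11.5]
finger_gap: 11.5
```

Run:
```python
from h import *
d=snap('wrist','w13');s=d['sense'];print(s['time'],s['tool_pos'],s['tcp_rot'],s['ft_force'],s['wrist_torque'],s['finger_gap'])
crop('w13',220,190,420,340,4,'c17')
snap('scene','s2'); crop('s2',240,150,400,270,5,'c18'); d=snap('top','t2'); crop('t2',305,190,425,290,6,'c19')
C=cloud(load('w13')); m=C[300:400,315]; print(m[::8].round(1).tolist())
```

```text
16.975 [ 576.83054532 -119.81808114  107.26647919] [ 1.79977992e+02 -3.39795357e-02  6.88057282e+00] [-3.41481172 -0.12174023 11.52358642] [ 0.16762145  0.85029113 -0.02373657] 11.510580148285115
[[575.9, -113.5, 99.0], [575.9, -113.5, 105.4], [575.8, -113.0, 112.2], [575.9, -113.6, 116.7], [576.0, -114.5, 120.2], [576.4, -117.6, 119.8], [576.8, -120.8, 119.4], [577.0, -123.2, 120.3], [580.6, -152.7, 81.2], [581.2, -157.7, 79.8], [581.5, -160.3, 82.0], [582.1, -165.5, 80.7], [582.5, -168.6, 82.2]]
```

View pics/c17.png

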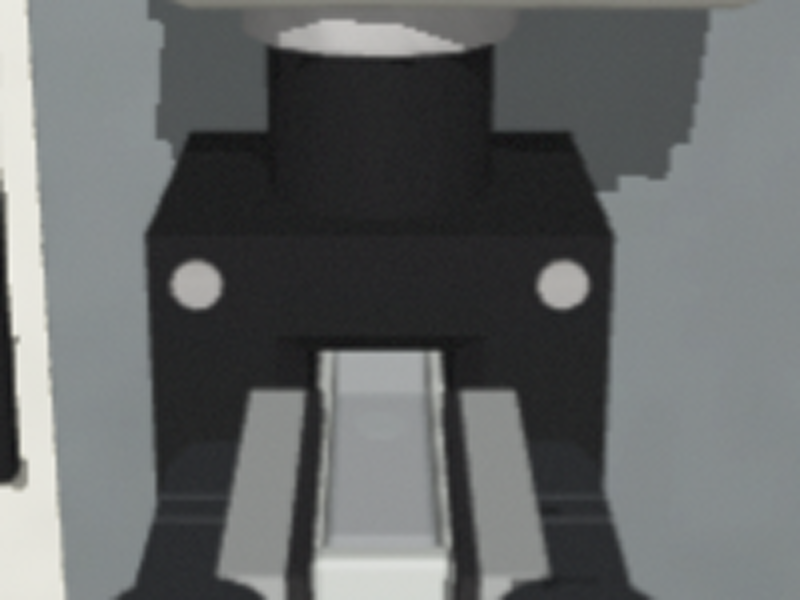

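View pics/c18.png

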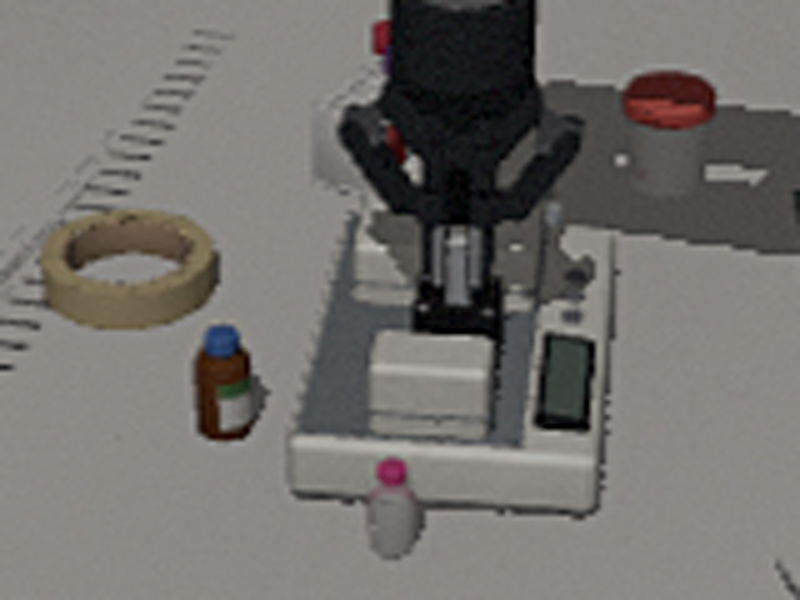

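View pics/c19.png

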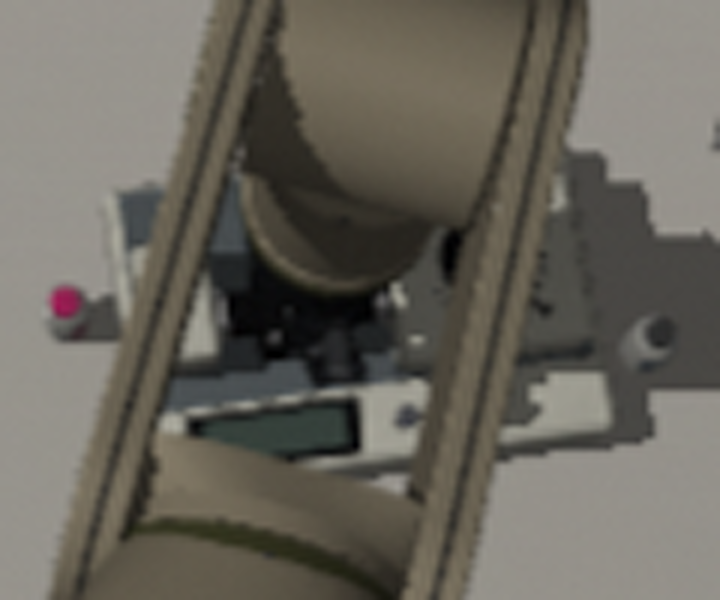

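Run:
```python
from h import *
print(job.hand_in()); s=r.sense(); print(s['time'],s['tool_pos'],s['ft_force'],s['finger_gap'])
```

```text
the job is handed in; nothing more can be done
None
the job is handed in; nothing more can be done
```

The check is done and handed in at about 17 s. The dial is at the long index line, and the check cuvette is in the well, still gripped and held down at the shutter's stop.

- **Dial:** I turned it about 57° by its grip bar. After I let go, the wrist picture put the pointer at −133.3° and the index line at about −133.0 to −133.5°, so they agree to within about half a degree. I could not see the dial again after inserting the cuvette, because the arm hid it, but nothing touched it after that.
- **Cuvette:** I gripped it by the frosted faces only. It came out upright, and its windows face along the light path. The tool's turn was 6.9° and the photometer's 6.85°.
- **Press:** The push rose from 2.5 N to 4.5 N as the shutter went down. Then the tool stopped at 107.3 mm (about 107.4 expected) while the force climbed to 11.5 N. The cuvette's top read about 120 mm high, which is the expected full depth, and it held steady for 0.6 s.
- **Left over:** There is a side force of about 3.4 N on the cuvette, so it is slightly off-centre in the well. The last pictures show the vials and cup near the photometer unmoved. I did not look at the stand and its short cuvettes again after lifting the check cuvette out.

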